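# Clear and close the service hatch of a snap-setting press

## Task

We are closing up the service hatch of the snap-setting press: first take the spanner that was left lying across the open bay, put it in the blue tool tray and let go of it. Then turn the red wing of the quarter-turn fastener until it lines up with the slot in the hinged cover, swing the cover down over it and press the cover fully home on its rubber seal. The seal pushes the cover up again by itself, so finish while you are still pressing it home with the gripper and keep pushing (I will lock the wing), and leave everything else where it stands.

Things in the scene. Friction and masses are not known exactly. Their poses are not given: they have to be found in the camera images.
- press: Snap-setting press, fixed: grey housing 210 mm (x) by 510 mm (y, from -132 to 380 mm), flat top 85 mm above the table. Origin: on the table under the centre of the service bay; x away from the operator, y left, z up. A dark C-shaped press head with motor cap, 334 mm above the table, stands on it beyond y = 272 mm, x from -75 to 90 mm
- bay (a point): Centre of the open service bay, level with the housing's top (85 mm up). The hole spans x -60 to 60 and y -55 to 55 mm, free to 20 mm deep, motor and gears below. A black rubber seal strip 12 mm wide runs round it, standing 8 mm above the housing; it gives as a spring, 2.6 N per mm, and is squeezed 5 mm when the cover is home. Axes of the press
- fastener (a joint): Angle of the quarter-turn fastener (rad), counter-clockwise from above. 0: red wing lies across, along the press's y; 1.57: along the press's x, between two white marks, in line with the cover's slot. Turns about a vertical axis from -0.05 to 1.85, light friction (0.05 N m), stays where left; starts between 0.15 and 0.7
- wing (a point): Centre of the red wing, on the fastener's axis, at press x 0, y -93 mm, 104 mm above the table. The wing is an upright bar 32 mm long (this point's y), 9 mm thick (its x), 20 mm high, from 9 to 29 mm above the housing's top, on a stem of 12 mm diameter. Pinch it across its thickness from above
- cover (a joint): Opening angle of the hinged cover (rad): 0 fully home on the seal, 1.57 upright; range 0 to 2.0, starts between 1.5 and 1.85. The hinge is stiff (0.3 N m), so the cover stays at any angle where it is left, but on the seal it springs up to about 0.03 when let go
- hinge (a point): Middle of the cover's hinge axis, at press x 0, y 80 mm, 89.5 mm above the table; the axis runs along the press's x. Closed, the cover reaches from here towards the press's -y, over the bay. Axes of the press
- cover_slot (a point): Centre of the slot, on the cover's outer (closed: upper) face, 174 mm from the hinge axis. Slot 42 mm (x) by 18 mm, red outline. Cover: aluminium plate 3 mm thick, 170 mm along the hinge, reaching 197 mm from the axis, 0.25 kg; x along the hinge, -y to the free edge, z out of the outer face. Closed, its top is 91 mm up and the wing sticks 23 mm out of it; the wing passes only through the slot
- cover_front (a point): Point on the cover's outer face, 155 mm from the hinge axis and 53 mm from the slot's centre towards the operator (cover x = -53 mm): a good place to push, clear of the wing. Pressing the cover home here takes about 13 N. Axes of the cover
- spanner: Steel spanner 180 mm long, lying flat across the bay on the seal, along the press's x (within 0.2 rad), underside 93 mm above the table. Origin: on its underside near the middle; x towards the open jaw, z up. Shank 17 mm wide, 7 mm thick; heads 32 to 38 mm wide, 8 mm thick, beyond x = -59 and 59 mm. About 0.12 kg
- spanner_mid (a point): Balance point of the spanner, in the middle of its shank's thickness, 8 mm from the body's origin towards the jaw. Same axes as the spanner
- tray: Blue open tool tray, fixed, empty, 220 mm (its x) by 100 mm (its y) outside, walls 3 mm thick and 32 mm high, floor 5 mm above the table. Origin: centre of its underside
- stockbox: Wooden box with three compartments of snap caps, fixed, 200 by 100 by 40 mm, beside the tray; the two may be swapped. Origin: centre of its underside. Not to be used
- oiler: Orange oil bottle with a thin spout, 34 mm diameter, 90 mm high, standing loose on the press's housing between cover and head. Bystander. Origin: centre of its underside
- jar: Amber glass jar with black cap, 60 mm diameter, 75 mm high. Bystander. Origin: centre of its underside
- mug: Blue mug, 80 mm diameter, 90 mm high. Bystander. Origin: centre of its underside
- punch: Steel hand punch standing upright, 32 mm foot, 110 mm high. Bystander. Origin: centre of its underside
- thread: Cone of blue thread, 68 mm foot, 130 mm high. Bystander. Origin: centre of its underside
Mind the look-alikes: they are no part of the job. Several things look just like the tray: the one meant starts nearest to the robot's base.

How it is judged:
On the way, in this order (a step that is already met when the one before it is completed fails the run):
1. the spanner lies in the blue tray, let go and at rest (x of spanner_mid in the frame of tray between -0.1 and 0.1 m and y of spanner_mid in the frame of tray between -0.045 and 0.045 m and z of spanner_mid in the frame of tray below 0.035 m and contact force between spanner and the arm below 0.1 N and contact force between spanner and the fingers below 0.1 N and linear speed of spanner below 0.03 m/s), for 0.2 s.
2. the wing of the fastener is turned in line with the slot, the cover still open (value of joint fastener between 1.39 and 1.75 rad and value of joint cover above 0.2 rad), for 0.2 s.
At the end, for the whole second after the job is handed in: the cover is home on its seal (opening angle under 0.014 rad, 2.7 mm at the free edge) with the gripper still pressing on it with more than 4 N, the wing stands within 0.18 rad of the slot's direction, and the spanner lies released and at rest within the blue tray (all of step 1 and value of joint cover below 0.014 rad and contact force between any of the fingers, the arm and cover above 4 N and value of joint fastener between 1.39 and 1.75 rad); the arm keeps its last pose, push and grip.
It fails at once if a bystander is pushed more than 30 mm from its place (distance of any of oiler, jar, mug, punch, thread from where it was at the start of the episode above 0.03 m).
It also fails if it takes over 64 s, if anything falls off the work surface, if the arm or the gripper's body presses on something with over 40 N, if the wrist force passes 120 N, or if a joint passes its speed limit or range.

## Robot

A 7-joint arm with a two-finger parallel gripper is mounted at the origin on the work surface. World frame = base frame: x ahead of the robot, y to its left, z up, the work surface at z = 0. Lengths are in m, angles in rad, forces in N, time in s.
With the tool pointing down it reaches from about 0.425 to 1.025 m from the base axis. Payload 9.4 kg.
Tool frame: the origin (TCP) lies midway between the tips of the shut fingers; the grasp point (between the pads) lies 19 mm behind it; z points along the fingers, y is the direction in which the jaws open and shut (so a half turn about z gives the same grasp; the last joint's range is limited). The gripper opens to 85 mm and grips with 20 to 120 N. Pads are 22 mm wide; open, the fingers measure 114 mm over their backs; the gripper's body (76 mm by 85 mm) begins 54 mm behind the grasp point. The pads swing forward as they close: fully open they stand 13 mm farther back than shut.
Start: joints at [-1.23, 0.599, -0.003, 1.599, 0.002, 0.943, -0.08], TCP at [0.294, 0.663, 0.231] pointing down, gripper open.
Joint ranges: [-2.57, 2.57], [-0.35, 1.97], [-1.29, 1.29], [0.11, 2.56], [-1.05, 4.19], [0.11, 1.86], [-2.63, 2.63]. Speed limits (rad/s): [2.22, 2.22, 3.01, 3.01, 3.14, 3.14, 3.14].

## Interface

Orientations are given as a unit quaternion [x, y, z, w].
In Python, from plant import robot, gripper_open, grasp, imaging, job, models gives the robot as it stands. Calls block until the motion is done:
- robot.goto(position, orientation): joint-space move of the TCP to a pose.
- robot.move_l(position, rotation=None, feed=0.15, force_limit=None): straight line of the TCP; rotation=None keeps the orientation; feed is the mean speed in m/s. With force_limit (N) it stops when the force on the tool has changed by that much, and returns True; else False.
- robot.set_joints(angles): joint-space move.
- gripper_open() and grasp(effort=None): open the fingers fully, or close them until they stop; effort is the grip in N (None keeps the last).
- robot.hold(seconds).
- robot.inverse_kinematics(position, orientation): joint angles nearest the present ones, or None.
- robot.get_obs(): the state.
- imaging.get_image(name): name is "scene" or "side" or "wrist"; returns a dict with "color" (400x640x3 uint8, blue, green, red), "fov_y" (degrees; the focal length in pixels is half the picture's height over the tangent of half this angle, whatever the lens; pixels are square), "cx", "cy" (the principal point, pixels), "position" and "rotation" of the camera in the world; the wrist camera has in their place "tool_from_camera" (4x4, takes a point from camera to tool coordinates, whose origin is the TCP and whose axes are the flange's). Camera axes: x right, y down, z forward; pixel columns grow to the right and rows downward; lengths in m; the calibration is good to about 2 mm. A picture is of the moment at which its call begins: read the wrist's pose just before it. There is no depth.
A pose or a line that the arm cannot do raises robot.IKError and nothing moves.
- job.job_done(): hands the job in, once; it reports no verdict.
Trained networks look in a picture, given as the dict that the camera call returned (one of the last four; its "shot" number tells which), for a name from the list of things; names that differ only in an ending like _2 or _b are one class to them, and where a whole thing is asked for, a point or a joint stands for the part that bears it (a point fixed in the world has none). Each returns a list of dicts, best first, with "score" (0 to 1); they miss things now and then, are a little off and sometimes report something else, mostly with a low value. They report only what shows in the picture. A call takes as long as a camera call. They do not tell look-alikes from the thing itself.
- models.masks_of(thing, picture): "region" (400x640 bool, what is visible of it) and "pixel" ([column, row] in pixels, amid what is visible of it).
The state is a dict: "t": time; "joint_positions": joint angles; "dq": joint speeds; "tau": joint torques, N m; "tool_pos": TCP position; "eef_rot": TCP orientation; "force": force on the tool from outside, world axes, zero at the start; "ft_torque": the same for the moment, N m; "opening": opening from 0.0 (shut) to 1.0 (fully open).
Only numpy, scipy, OpenCV 4.12 (cv2) and the standard library are available. Lean on these libraries where they do the work, as an engineer would, in place of code of your own. Each camera call takes 0.05 s, during which the arm holds its last target.

## Working session

There is one attempt and no reset: what is moved stays moved. The work goes in short steps, each a Python script; the robot and the scene stay as the last script left them, time stands still between calls to the robot, and variables do not carry over. Pictures are saved under pics/ and viewed, and the job is handed in when it is done.

```bash
ls; mkdir -p pics; cat > h.py <<'E'
import numpy as np, cv2
from scipy.spatial.transform import Rotation as R
from plant import robot, gripper_open, grasp, imaging, job, models
def K(p):
    h=p["color"].shape[0]; f=h/2/np.tan(np.radians(p["fov_y"])/2); return f,p["cx"],p["cy"]
def campose(p,obs=None):
    if "tool_from_camera" in p:
        T=np.eye(4); T[:3,:3]=R.from_quat(obs["eef_rot"]).as_matrix(); T[:3,3]=obs["tool_pos"]
        T=T@np.array(p["tool_from_camera"]); return T[:3,:3],T[:3,3]
    r=np.array(p["rotation"]); 
    if r.shape==(4,): r=R.from_quat(r).as_matrix()
    return r,np.array(p["position"])
def ray(p,px,obs=None):
    f,cx,cy=K(p); r,o=campose(p,obs); d=r@np.array([(px[0]-cx)/f,(px[1]-cy)/f,1]); return o,d
def atz(p,px,z,obs=None):
    o,d=ray(p,px,obs); return o+d*(z-o[2])/d[2]
def proj(p,X,obs=None):
    f,cx,cy=K(p); r,o=campose(p,obs); c=(np.atleast_2d(X)-o)@r; return np.c_[c[:,0]/c[:,2]*f+cx,c[:,1]/c[:,2]*f+cy]
def st():
    o=robot.get_obs(); print({k:(np.round(v,3).tolist()) for k,v in o.items() if k in("t","tool_pos","eef_rot","force","opening","joint_positions")}); return o
E
python3 - <<'E'
from h import *
o=st()
for n in("scene","side","wrist"):
    p=imaging.get_image(n); cv2.imwrite(f"pics/{n}0.png",p["color"]); print({k:v for k,v in p.items() if k!="color"})
st()
E
```

```text
pics
{'t': 0.0, 'joint_positions': [-1.23, 0.6, -0.003, 1.6, 0.002, 0.943, -0.08], 'tool_pos': [0.294, 0.662, 0.23], 'eef_rot': [0.207, 0.978, -0.001, -0.0], 'force': [-0.83, -0.773, -0.38], 'opening': 1.0}
{'fov_y': 44.55061858034377, 'cx': 321.8600020219879, 'cy': 202.75471015985445, 'position': array([1.00853246, 0.55152015, 1.21022351]), 'rotation': array([ 0.26643503,  0.90799014, -0.31031167, -0.0909558 ]), 'shot': 1}
{'fov_y': 56.616882930252466, 'cx': 327.84150898689603, 'cy': 202.55599764875242, 'position': array([ 0.4908571 , -1.19042479,  0.7163932 ]), 'rotation': array([ 0.87731733, -0.02442786,  0.00831299, -0.47921652]), 'shot': 2}
{'fov_y': 61.55568017978351, 'cx': 317.0885997499737, 'cy': 197.43317990792517, 'tool_from_camera': array([[ 3.74078079e-04, -9.48771107e-01, -3.15963995e-01,
         8.12286648e-02],
       [ 9.99999768e-01,  1.75188262e-04,  6.57873789e-04,
         2.21565214e-03],
       [-5.68818460e-04, -3.15964167e-01,  9.48770953e-01,
        -1.43044924e-01],
       [ 0.00000000e+00,  0.00000000e+00,  0.00000000e+00,
         1.00000000e+00]]), 'shot': 3}
{'t': 0.15, 'joint_positions': [-1.23, 0.6, -0.003, 1.6, 0.002, 0.943, -0.08], 'tool_pos': [0.294, 0.662, 0.231], 'eef_rot': [0.207, 0.978, -0.001, -0.0], 'force': [0.248, -0.191, -0.202], 'opening': 1.001}
```

View pics/scene0.png

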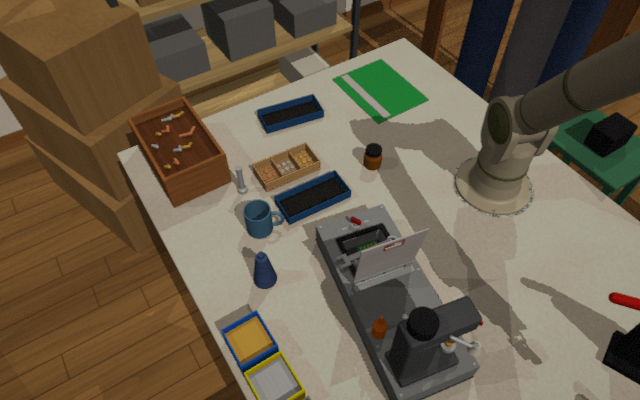

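View pics/side0.png

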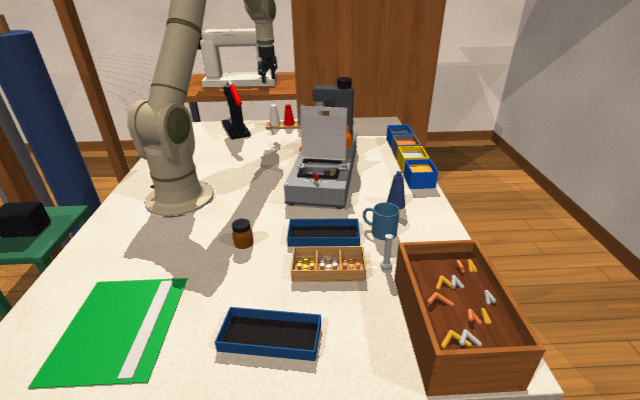

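View pics/wrist0.png

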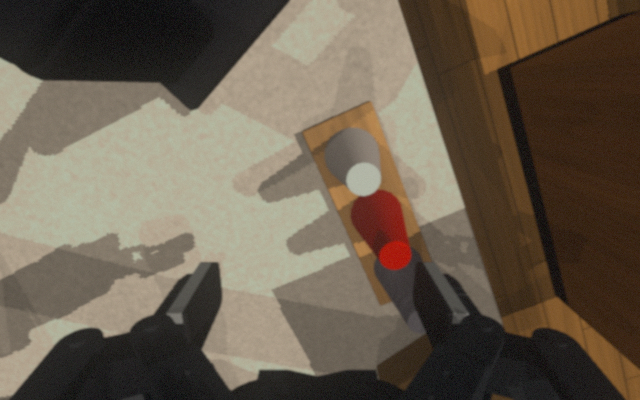

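```bash
python3 - <<'E'
from h import *
for n in("scene","side"):
    p=imaging.get_image(n); im=p["color"]
    np.savez(f"{n}.npz",**p)
    for t in("tray","stockbox","spanner","wing","cover","cover_slot","hinge","oiler","jar","mug","punch","thread","press"):
        for m in models.masks_of(t,p)[:3]:
            r=m["region"]; ys,xs=np.where(r); 
            z={"tray":.032,"spanner":.1,"wing":.114,"press":.085}.get(t,.03)
            print(n,t,round(m["score"],2),np.round(m["pixel"],1),r.sum(),(xs.min(),xs.max(),ys.min(),ys.max()),"atz",np.round(atz(p,m["pixel"],z),3))
    if n=="scene": c=im[190:400,300:500]
    else: c=im[70:230,260:400]
    cv2.imwrite(f"pics/{n}crop.png",cv2.resize(c,None,fx=3.8 if n=="side" else 2.8,fy=3.8 if n=="side" else 2.8,interpolation=cv2.INTER_CUBIC))
E
```

```text
scene tray 0.89 [287.7 110.8] 1580 (np.int64(257), np.int64(322), np.int64(94), np.int64(132)) atz [ 0.394 -0.631  0.032]
scene tray 0.86 [311.1 195.4] 2211 (np.int64(274), np.int64(350), np.int64(171), np.int64(223)) atz [ 0.529 -0.258  0.032]
scene stockbox 0.65 [284.1 165.3] 1854 (np.int64(252), np.int64(318), np.int64(143), np.int64(190)) atz [ 0.535 -0.413  0.03 ]
scene spanner 0.76 [347.6 256.4] 196 (np.int64(336), np.int64(392), np.int64(236), np.int64(266)) atz [0.584 0.017 0.1  ]
scene cover 0.94 [387.6 254.9] 1959 (np.int64(353), np.int64(426), np.int64(229), np.int64(284)) atz [0.46 0.04 0.03]
scene cover 0.38 [399.3 309.4] 17746 (np.int64(316), np.int64(481), np.int64(205), np.int64(399)) atz [0.535 0.189 0.03 ]
scene cover_slot 0.62 [389.2 253.2] 2067 (np.int64(352), np.int64(427), np.int64(228), np.int64(285)) atz [0.452 0.038 0.03 ]
scene hinge 0.62 [400.  309.7] 18133 (np.int64(315), np.int64(482), np.int64(204), np.int64(399)) atz [0.534 0.191 0.03 ]
scene oiler 0.58 [380.3 328.6] 227 (np.int64(372), np.int64(386), np.int64(317), np.int64(337)) atz [0.609 0.205 0.03 
[... 3063 characters left out ...]
1.3] 2278 (np.int64(300), np.int64(346), np.int64(106), np.int64(160)) atz [0.552 0.52  0.03 ]
side mug 0.96 [381.4 218.7] 998 (np.int64(362), np.int64(398), np.int64(202), np.int64(239)) atz [ 0.705 -0.23   0.03 ]
side punch 0.63 [387.6 255.3] 327 (np.int64(380), np.int64(392), np.int64(234), np.int64(270)) atz [ 0.692 -0.406  0.03 ]
side thread 0.86 [396.1 190.9] 457 (np.int64(387), np.int64(404), np.int64(171), np.int64(207)) atz [ 0.787 -0.062  0.03 ]
side press 0.85 [323.2 150. ] 6299 (np.int64(284), np.int64(355), np.int64(77), np.int64(207)) atz [0.536 0.184 0.085]
side press 0.21 [396.2 188.6] 442 (np.int64(388), np.int64(404), np.int64(171), np.int64(208)) atz [ 0.767 -0.138  0.085]
```

View pics/scenecrop.png

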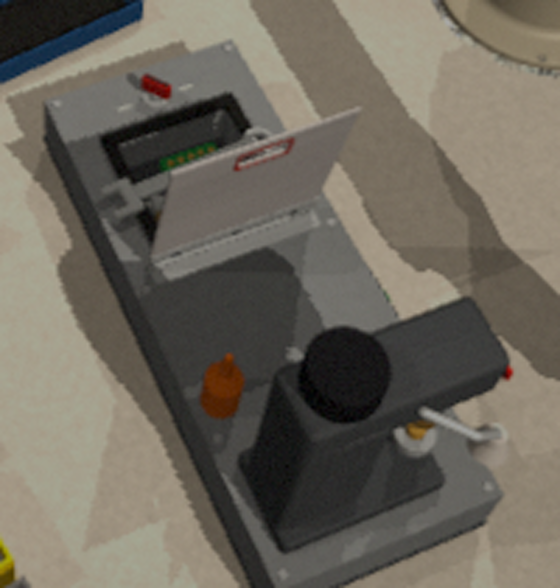

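View pics/sidecrop.png

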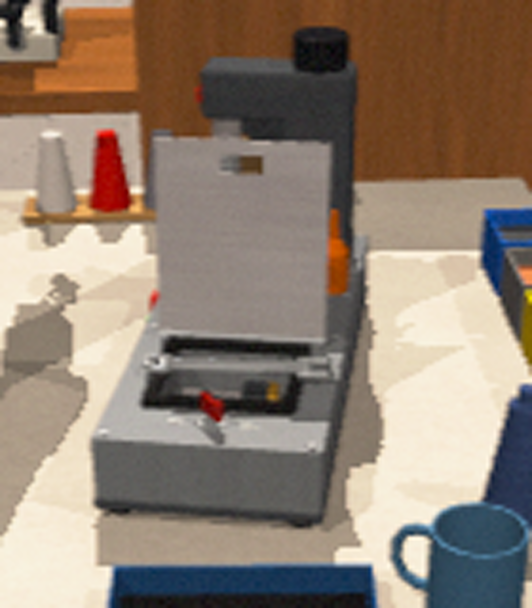

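```bash
cat >> h.py <<'E'
def load(n): return {k:(v if v.ndim else v.item()) for k,v in np.load(n).items()}
E
python3 - <<'E'
from h import *
s=load("scene.npz"); d=load("side.npz")
for px in [(46,104),(230,42),(502,494)]: print("scene corner",atz(s,(px[0]/2.8+300,px[1]/2.8+190),.085).round(3))
for px in [(95,438),(325,450)]: print("side corner",atz(d,(px[0]/3.8+260,px[1]/3.8+70),.085).round(3))
print("wing scene",atz(s,(156/2.8+300,86/2.8+190),.114).round(3),"side",atz(d,(210/3.8+260,404/3.8+70),.108).round(3))
# trays: mask minarearect on top plane
for p,n in((s,"s"),(d,"d")):
    pass
E
python3 - <<'E'
from h import *
for n in("scene","side"):
    p=imaging.get_image(n)
    for t in ("tray","spanner"):
        for m in models.masks_of(t,p)[:2]:
            ys,xs=np.where(m["region"]); z=.032 if t=="tray" else .1
            pts=np.array([atz(p,(x,y),z)[:2] for x,y in zip(xs,ys)],np.float32)*1000
            print(n,t,m["score"],cv2.minAreaRect(pts))
E
```

```text
scene corner [ 0.598 -0.117  0.085]
scene corner [ 0.395 -0.08   0.085]
scene corner [0.491 0.418 0.085]
side corner [ 0.395 -0.091  0.085]
side corner [ 0.599 -0.125  0.085]
wing scene [ 0.506 -0.059  0.114] side [ 0.499 -0.077  0.108]
scene tray 0.74 ((525.318359375, -256.771484375), (122.72398376464844, 229.29864501953125), 87.79461669921875)
scene spanner 0.76 ((524.349853515625, 30.511398315429688), (36.31293869018555, 171.1073455810547), 83.15331268310547)
side tray 0.85 ((516.720947265625, -284.72003173828125), (135.68841552734375, 217.99392700195312), 86.46743774414062)
side tray 0.6 ((527.0464477539062, 152.02047729492188), (46.211978912353516, 193.18209838867188), 80.11637878417969)
side spanner 0.64 ((522.7948608398438, 14.949806213378906), (39.787841796875, 173.24290466308594), 82.57404327392578)
```

```bash
cat >> h.py <<'E'
PO=np.array([.52,.030,0]); PYAW=-.176
def P(x,y,z): 
    c,s=np.cos(PYAW),np.sin(PYAW); return np.array([PO[0]+c*x-s*y,PO[1]+s*x+c*y,z])
def down(a):  # tool z down, tool x at world angle a
    return np.array([np.cos(a/2),np.sin(a/2),0,0])
E
python3 - <<'E'
from h import *
o=st()
for a in (PYAW, PYAW+np.pi):
  for pos in (P(0,-60e-3,.25),P(0,0,.084),P(-.053,-.075,.091),np.array([.52,-.265,.022])):
    print(round(a,2),pos.round(3),robot.inverse_kinematics(pos,down(a)))
for th in np.arange(-1.5,1.6,.5): print("wing jaw yaw",th,robot.inverse_kinematics(P(0,-.093,.092),down(PYAW+th)))
for th in np.arange(-1.5,1.6,.5): print("wing jaw yaw+pi",th,robot.inverse_kinematics(P(0,-.093,.092),down(PYAW+np.pi+th)))
s=load("scene.npz")
for n,px in dict(oil=(378.5,337),jar=(373,167),mug=(259,236),punch=(241,192),thread=(264,286)).items(): print(n,atz(s,px,.085 if n=="oil" else 0).round(3))
E
```

```text
{'t': 1.85, 'joint_positions': [-1.23, 0.599, -0.002, 1.599, 0.002, 0.943, -0.08], 'tool_pos': [0.294, 0.663, 0.231], 'eef_rot': [0.207, 0.978, -0.0, 0.0], 'force': [-0.347, 0.521, 0.308], 'opening': 1.001}
-0.18 [ 0.509 -0.029  0.25 ] [-0.68738209  0.43577705  0.89999122  2.0984307  -0.46987142  0.81873698
 -1.24851153]
-0.18 [0.52  0.03  0.084] [-0.47906826  0.63668652  0.46376684  2.20486772 -0.67426225  0.44004294
 -1.21745553]
-0.18 [ 0.455 -0.035  0.091] [-0.28275691  0.55737606  0.33628084  2.33854116 -0.58454824  0.32183498
 -1.1806225 ]
-0.18 [ 0.52  -0.265  0.022] [ 0.15950459  0.76235003  0.32688606  2.08121736 -0.61866679  0.39236101
 -0.76499141]
2.97 [ 0.509 -0.029  0.25 ] [-0.14307664  0.31970891  0.11600577  2.06943859 -0.05310001  0.75515574
  1.40057843]
2.97 [0.52  0.03  0.084] [-0.11822556  0.58528149 -0.06919349  2.18209487  0.10389469  0.37716664
  1.12222678]
2.97 [ 0.455 -0.035  0.091] [ 0.01581295  0.5299523  -0.0901891   2.32000313  0.15629514  0.29682452
  1.18317332]
2.97 [ 0.52  -0.265  0.022] [ 0.51616052  0.73737572 -0.21182465  2.05755933  0.38705899  
[... 972 characters left out ...]
wing jaw yaw+pi -0.5 [ 1.10913199e-02  5.61758969e-01 -1.90863066e-03  2.21034666e+00
  2.81520818e-03  3.69489180e-01  9.01647119e-01]
wing jaw yaw+pi 0.0 [ 0.08029831  0.56231818 -0.10001911  2.20590539  0.14431081  0.37920622
  1.25621013]
wing jaw yaw+pi 0.5 [ 0.15411     0.56693122 -0.20450974  2.20116098  0.28558106  0.39754293
  1.61132543]
wing jaw yaw+pi 1.0 [ 0.22736273  0.57573145 -0.30865257  2.19646752  0.41427983  0.42341384
  1.97955216]
wing jaw yaw+pi 1.5 [ 0.30299887  0.5895882  -0.4173569   2.19166344  0.53492103  0.45795848
  2.3561749 ]
oil [0.644 0.235 0.085]
jar [ 0.279 -0.271  0.   ]
mug [ 0.728 -0.232  0.   ]
punch [ 0.696 -0.412  0.   ]
thread [ 0.795 -0.078  0.   ]
```

```bash
cat > s1.py <<'E'
from h import *
robot.move_l([.32,.62,.5],feed=.4)
q=robot.inverse_kinematics(P(0,-.07,.45),down(PYAW+np.pi)); print(q)
robot.set_joints(q)
robot.move_l(P(0,-.06,.27),feed=.3)
o=st(); p=imaging.get_image("wrist"); cv2.imwrite("pics/w1.png",p["color"])
np.savez("w1.npz",**p,obs_pos=o["tool_pos"],obs_rot=o["eef_rot"])
oo=dict(tool_pos=o["tool_pos"],eef_rot=o["eef_rot"])
im=p["color"].copy()
for t,c in(("spanner",(0,255,255)),("wing",(0,255,0)),("fastener",(255,0,0))):
    for m in models.masks_of(t,p)[:2]:
        r=m["region"]; ys,xs=np.where(r); z=.1 if t=="spanner" else .114
        pts=np.array([atz(p,(x,y),z,oo)[:2] for x,y in zip(xs,ys)],np.float32)*1000
        rr=cv2.minAreaRect(pts); print(t,round(m["score"],2),m["pixel"],r.sum(),rr, "press frame angle",rr[2]-np.degrees(PYAW))
        cs,_=cv2.findContours(r.astype(np.uint8),0,2); cv2.drawContours(im,cs,-1,c,1)
# predicted overlays
def dr(pts,col):
    for u in proj(p,np.array(pts),oo): cv2.circle(im,tuple(int(round(v)) for v in u),3,col,-1)
dr([P(x,y,.085) for x in(-.06,.06) for y in(-.055,.055)],(255,0,255)); dr([P(x,-.132,.085) for x in(-.105,.105)],(255,0,255)); dr([P(0,-.093,.114)],(255,255,0))
cv2.imwrite("pics/w1o.png",im)
E
python3 s1.py
```

```text
[-0.49293105  0.13993493  0.54024645  1.79616543 -0.07629699  1.22614202
  1.46361187]
{'t': 5.875, 'joint_positions': [-0.428, 0.317, 0.492, 2.059, -0.205, 0.81, 1.58], 'tool_pos': [0.51, -0.029, 0.271], 'eef_rot': [0.088, 0.996, -0.0, 0.0], 'force': [-0.736, 0.355, -0.377], 'opening': 0.996}
spanner 0.63 [379.3, 171.2] 3622 ((526.3392333984375, 31.689006805419922), (37.641475677490234, 177.76388549804688), 82.26056671142578) press frame angle 92.34462390572827
wing 0.69 [278.1, 170.6] 423 ((498.9253234863281, -61.906028747558594), (12.531023979187012, 34.40622329711914), 28.262542724609375) press frame angle 38.34659991891186
wing 0.43 [304.3, 346.8] 2071 ((699.79931640625, -75.70841979980469), (47.47232437133789, 76.51951599121094), 78.04435729980469) press frame angle 88.12841449410718
fastener 0.79 [278.1, 170.7] 381 ((499.0457458496094, -61.90565872192383), (11.562972068786621, 34.23222351074219), 29.853796005249023) press frame angle 39.93785319955151
```

View pics/w1o.png

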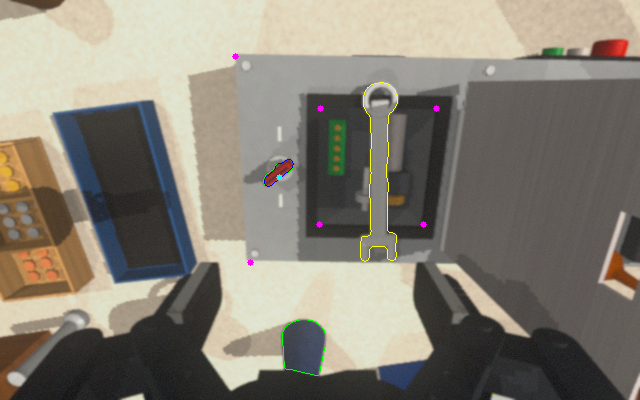

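View pics/w1.png

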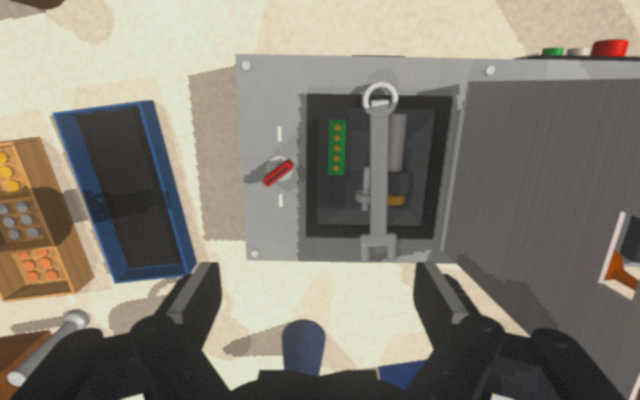

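```bash
python3 - <<'E'
from h import *
from scipy.optimize import least_squares
p=load("w1.npz"); oo=dict(tool_pos=p["obs_pos"],eef_rot=p["obs_rot"])
c=[atz(p,u,.085,oo) for u in((237,55),(248.5,262))]; m=[atz(p,u,.085,oo) for u in((279,133),(281,200))]
print(np.round(c,4),np.linalg.norm(c[0]-c[1]),"yaw",np.arctan2(*(c[1]-c[0])[1::-1]), "marks",np.round(m,4),"yaw",np.arctan2(*(m[1]-m[0])[1::-1]),np.mean(m,0))
for u in((306,94),(457,97),(436,238),(306,238)): print("seal", atz(p,u,.092,oo).round(4))
mods=[(-.105,-.132),(.105,-.132),(0,-.093)]; obs=[c[0][:2],c[1][:2],np.mean(m,0)[:2]]
s=load("scene.npz")
def f(v):
    C,S=np.cos(v[2]),np.sin(v[2]); return np.concatenate([[v[0]+C*a-S*b-q[0],v[1]+S*a+C*b-q[1]] for (a,b),q in zip(mods,obs)])
r=least_squares(f,[.52,.03,-.17]); print("press",r.x.round(4),f(r.x).round(4))
# spanner
from plant import models
# tray corners in wrist pic top rim z=.032
for u in((54,112),(152,101),(196,272),(113,283)): print("tray",atz(p,u,.032,oo).round(4))
E
```

```text
[[ 0.3929 -0.0795  0.085 ]
 [ 0.6    -0.1195  0.085 ]] 0.21090166626580456 yaw -0.19098875066587676 marks [[ 0.4679 -0.0568  0.085 ]
 [ 0.5355 -0.0692  0.085 ]] yaw -0.1813827247101722 [ 0.50171771 -0.0629652   0.085     ]
seal [ 0.4368 -0.024   0.092 ]
seal [0.4637 0.1121 0.092 ]
seal [0.6032 0.0839 0.092 ]
seal [ 0.5793 -0.0509  0.092 ]
press [ 0.5206  0.0296 -0.189 ] [-0.0003 -0.0009 -0.0011 -0.0003  0.0014  0.0012]
tray [ 0.408  -0.3037  0.032 ]
tray [ 0.4157 -0.1933  0.032 ]
tray [ 0.6295 -0.2071  0.032 ]
tray [ 0.6264 -0.3188  0.032 ]
```

```bash
sed -i 's/^PO=.*/PO=np.array([.5207,.0298,0]); PYAW=-.19/' h.py; python3 - <<'E'
from h import *
p=load("w1.npz"); oo=dict(tool_pos=p["obs_pos"],eef_rot=p["obs_rot"])
a=atz(p,(379.3,171.2),.1,oo);print(a)
for u in((379.5,120),(378.5,230)): print(atz(p,u,.1,oo))
sy=-.135
g=np.array([.5263,.0317])+.008*np.array([np.cos(sy),np.sin(sy)])
print(g, "press",)
robot.move_l([g[0],g[1],.17],down(sy+np.pi),feed=.25)
hit=robot.move_l([g[0],g[1],.083],feed=.12,force_limit=8); print(hit); st()
if not hit:
    grasp(40); st(); print(robot.get_obs()["opening"]*85)
p=imaging.get_image("wrist"); cv2.imwrite("pics/w2.png",p["color"])
E
```

```text
[0.51863373 0.03243253 0.1       ]
[0.47078036 0.03823642 0.1       ]
[0.57970667 0.02444109 0.1       ]
[0.53422721 0.03062328] press
False
{'t': 7.575, 'joint_positions': [-0.352, 0.615, 0.276, 2.166, -0.408, 0.408, 1.689], 'tool_pos': [0.535, 0.03, 0.084], 'eef_rot': [0.068, 0.998, 0.0, 0.0], 'force': [0.685, -0.56, -0.173], 'opening': 0.999}
{'t': 8.208, 'joint_positions': [-0.352, 0.616, 0.276, 2.166, -0.408, 0.408, 1.689], 'tool_pos': [0.534, 0.031, 0.083], 'eef_rot': [0.067, 0.998, -0.0, 0.0], 'force': [-0.946, -0.613, 1.18], 'opening': 0.188}
15.987233196179742
```

View pics/w2.png

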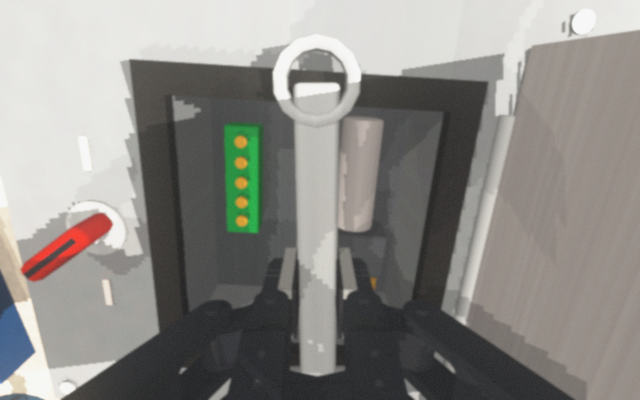

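```bash
python3 - <<'E'
from h import *
o=robot.get_obs(); x,y,_=o["tool_pos"]
ty=-.067; t=np.array([.520,-.261])+.008*np.array([np.cos(ty),np.sin(ty)])
robot.move_l([x,y,.19],feed=.25)
robot.move_l([t[0],t[1],.17],down(ty+np.pi),feed=.3)
o=st(); p=imaging.get_image("wrist"); cv2.imwrite("pics/w3.png",p["color"])
s=imaging.get_image("scene"); cv2.imwrite("pics/s3.png",cv2.resize(s["color"][120:300,220:420],None,fx=3,fy=3,interpolation=cv2.INTER_CUBIC))
E
```

```text
{'t': 9.958, 'joint_positions': [0.128, 0.534, 0.343, 1.991, -0.283, 0.664, 2.156], 'tool_pos': [0.528, -0.26, 0.169], 'eef_rot': [0.033, 0.999, 0.001, -0.001], 'force': [-0.465, -0.156, -1.101], 'opening': 0.182}
```

View pics/w3.png

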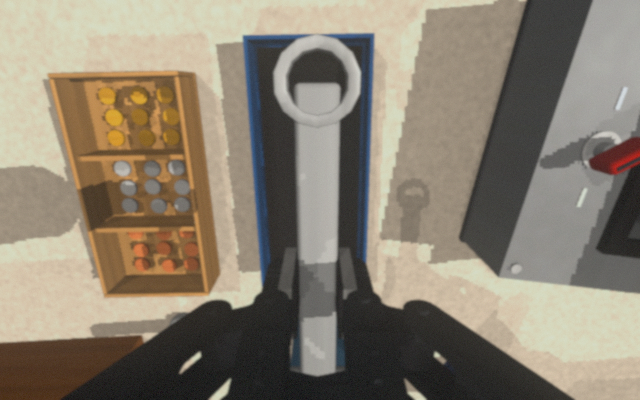

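View pics/s3.png

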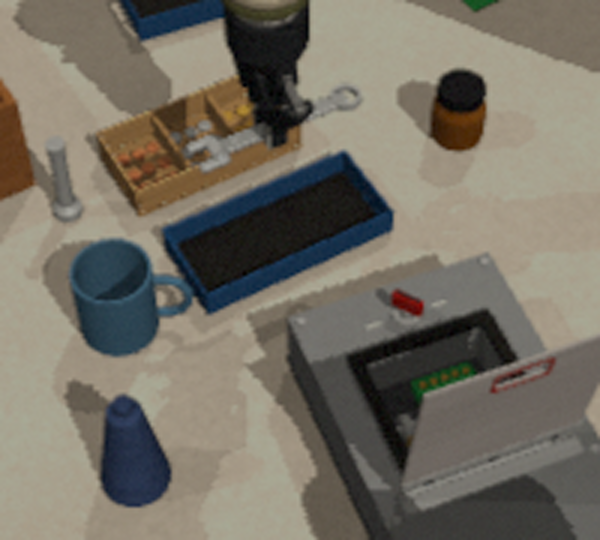

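```bash
python3 - <<'E'
from h import *
o=robot.get_obs()
p=load("w1.npz")
for u in((246,37),(373,35),(262,265),(364,250)): print(atz(p,u,.032,o).round(4))
E
```

```text
[ 0.4095 -0.3034  0.032 ]
[ 0.4142 -0.207   0.032 ]
[ 0.605 -0.314  0.032]
[ 0.5955 -0.2175  0.032 ]
```

```bash
python3 - <<'E'
from h import *
o=robot.get_obs(); x,y,_=o["tool_pos"]
hit=robot.move_l([.528,-.2617,.024],down(-.057+np.pi),feed=.15,force_limit=10); print(hit); st()
gripper_open(); robot.hold(.3)
robot.move_l([.528,-.2617,.16],feed=.25)
o=st(); p=imaging.get_image("wrist"); cv2.imwrite("pics/w4.png",p["color"])
m=models.masks_of("spanner",p)
for q in m[:1]:
    ys,xs=np.where(q["region"]); pts=np.array([atz(p,(a,b),.013,o)[:2] for a,b in zip(xs,ys)],np.float32)*1000; print(q["score"],cv2.minAreaRect(pts))
E
```

```text
False
{'t': 11.183, 'joint_positions': [0.231, 0.743, 0.2, 2.062, -0.381, 0.37, 2.251], 'tool_pos': [0.528, -0.262, 0.025], 'eef_rot': [0.029, 1.0, -0.0, 0.001], 'force': [0.009, 0.081, -1.105], 'opening': 0.187}
{'t': 12.85, 'joint_positions': [0.135, 0.547, 0.336, 1.998, -0.291, 0.642, 2.174], 'tool_pos': [0.528, -0.261, 0.16], 'eef_rot': [0.028, 1.0, 0.0, -0.0], 'force': [-0.105, -1.024, 0.218], 'opening': 0.999}
0.86 ((520.6383666992188, -259.1017761230469), (38.21550369262695, 176.3185272216797), 87.90499114990234)
```

View pics/w4.png

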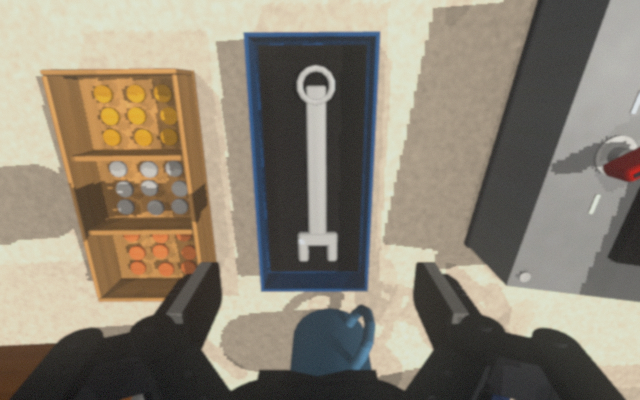

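```bash
python3 - <<'E'
from h import *
o=st(); w=P(0,-.093,.093); print(w)
a0=PYAW+np.pi/2+.67
robot.move_l([.52,-.2,.2],feed=.3)
q=robot.inverse_kinematics([w[0],w[1],.18],down(a0)); print(np.round(q,2))
robot.set_joints(q)
o=st(); p=imaging.get_image("wrist"); cv2.imwrite("pics/w5.png",p["color"])
ms=models.masks_of("wing",p)
for m in ms[:1]:
    ys,xs=np.where(m["region"]); pts=np.array([atz(p,(a,b),.114,o)[:2] for a,b in zip(xs,ys)],np.float32)*1000; print(m["score"],m["pixel"],cv2.minAreaRect(pts))
E
```

```text
{'t': 12.95, 'joint_positions': [0.136, 0.549, 0.335, 1.998, -0.291, 0.642, 2.174], 'tool_pos': [0.527, -0.261, 0.159], 'eef_rot': [0.028, 1.0, 0.0, -0.001], 'force': [0.447, 0.104, 0.108], 'opening': 0.999}
[ 0.50313612 -0.06152639  0.093     ]
[-0.45  0.49  0.67  2.17 -0.51  0.64  1.06]
{'t': 14.292, 'joint_positions': [-0.453, 0.491, 0.667, 2.171, -0.51, 0.637, 1.057], 'tool_pos': [0.503, -0.063, 0.18], 'eef_rot': [0.518, 0.855, -0.001, 0.0], 'force': [0.473, 0.787, -0.198], 'opening': 1.0}
0.94 [314.5, 209.4] ((501.02276611328125, -60.59422302246094), (10.565954208374023, 34.86174392700195), 26.91095542907715)
```

View pics/w5.png

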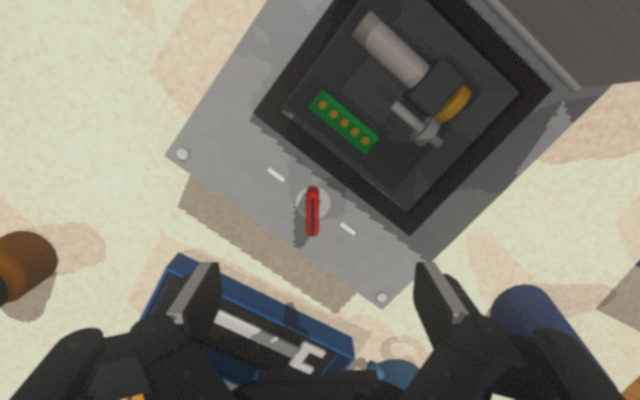

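```bash
python3 - <<'E'
from h import *
w=np.array([.5025,-.0615,.094]); a0=PYAW+np.pi/2+.67
hit=robot.move_l(w,down(a0),feed=.12,force_limit=8); print(hit); st()
if not hit:
    grasp(25); st()
    for f in (1/3,2/3,1):
        robot.move_l(w,down(a0+(np.pi/2-.67)*f),feed=.03)
    o=st(); p=imaging.get_image("wrist"); cv2.imwrite("pics/w6.png",p["color"])
E
```

```text
False
{'t': 15.258, 'joint_positions': [-0.318, 0.611, 0.484, 2.232, -0.673, 0.442, 1.192], 'tool_pos': [0.503, -0.062, 0.094], 'eef_rot': [0.519, 0.855, 0.0, 0.0], 'force': [0.278, 0.553, -0.048], 'opening': 1.0}
{'t': 15.95, 'joint_positions': [-0.317, 0.611, 0.485, 2.236, -0.671, 0.443, 1.192], 'tool_pos': [0.5, -0.063, 0.094], 'eef_rot': [0.52, 0.854, -0.001, -0.002], 'force': [-8.815, -5.143, 7.541], 'opening': 0.098}
{'t': 17.3, 'joint_positions': [-0.157, 0.571, 0.247, 2.227, -0.354, 0.385, 1.76], 'tool_pos': [0.498, -0.065, 0.094], 'eef_rot': [0.097, 0.995, -0.001, -0.003], 'force': [-12.141, -11.64, 10.82], 'opening': 0.096}
```

View pics/w6.png

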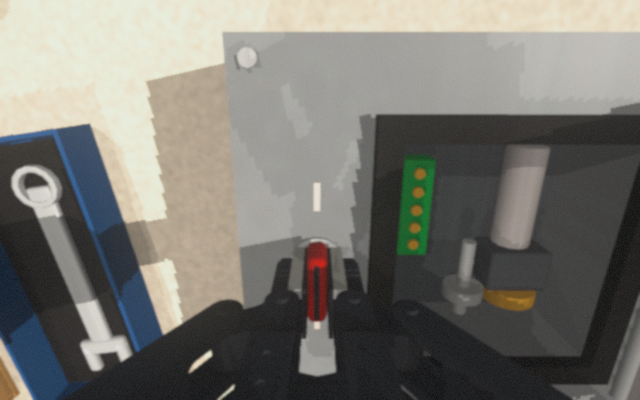

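```bash
python3 - <<'E'
from h import *
robot.move_l([.499,-.0665,.094],down(PYAW+np.pi),feed=.03); st()
gripper_open(); robot.hold(.1)
robot.move_l([.499,-.0665,.2],feed=.25)
o=st(); p=imaging.get_image("wrist"); cv2.imwrite("pics/w7.png",p["color"])
for m in models.masks_of("wing",p)[:1]:
    ys,xs=np.where(m["region"]); pts=np.array([atz(p,(a,b),.114,o)[:2] for a,b in zip(xs,ys)],np.float32)*1000; print(m["score"],m["pixel"],cv2.minAreaRect(pts))
s=imaging.get_image("side"); cv2.imwrite("pics/d7.png",cv2.resize(s["color"][70:230,240:420],None,fx=3.5,fy=3.5,interpolation=cv2.INTER_CUBIC))
E
```

```text
{'t': 17.7, 'joint_positions': [-0.148, 0.569, 0.239, 2.23, -0.356, 0.38, 1.769], 'tool_pos': [0.498, -0.065, 0.094], 'eef_rot': [0.094, 0.996, 0.001, -0.001], 'force': [-1.567, 6.357, 5.724], 'opening': 0.098}
{'t': 19.1, 'joint_positions': [-0.258, 0.399, 0.378, 2.149, -0.245, 0.632, 1.673], 'tool_pos': [0.499, -0.066, 0.2], 'eef_rot': [0.095, 0.996, 0.0, 0.001], 'force': [1.162, 0.329, -0.283], 'opening': 1.002}
0.79 [320.1, 200.4] ((499.1571044921875, -62.06316375732422), (10.836792945861816, 34.47853469848633), 79.1266098022461)
```

View pics/w7.png

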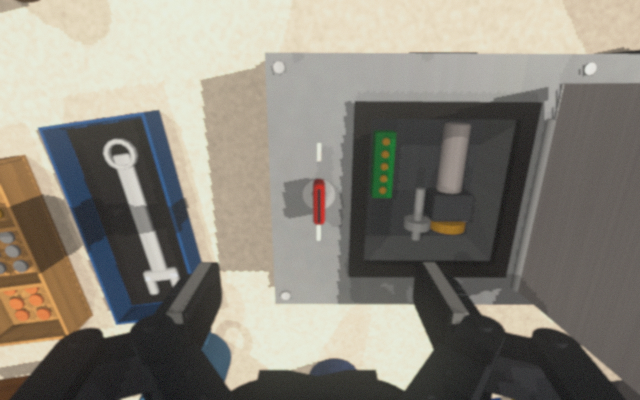

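View pics/d7.png

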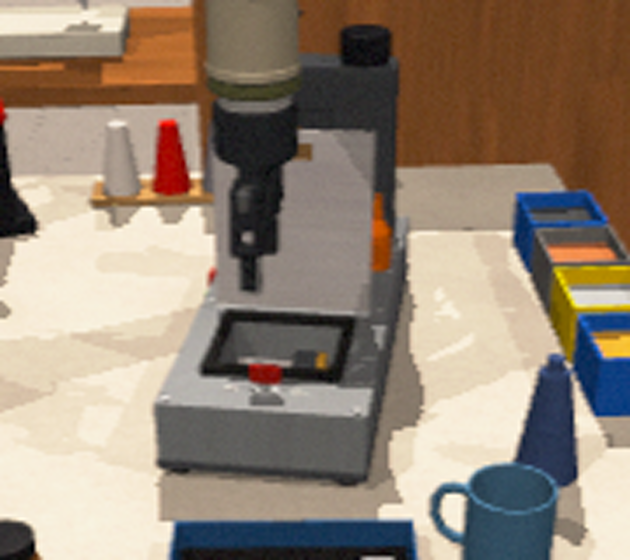

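```bash
python3 - <<'E'
from h import *
s=load("scene.npz"); d=load("side.npz")
for th in (1.5,1.55,1.6,1.65,1.7,1.75,1.8,1.85):
    X=[P(x,.08-.197*np.cos(th),.0895+.197*np.sin(th)) for x in(-.085,.085)]
    print(th,proj(s,X).round(1).tolist(),proj(d,X).round(1).tolist())
print("obs scene", (360/2.8+300,110/2.8+190),(178/2.8+300,172/2.8+190),"side",(157/3.8+260,135/3.8+70),(331/3.8+260,142/3.8+70))
E
```

```text
1.5 [[421.1, 217.0], [354.8, 239.7]] [[298.8, 107.7], [346.3, 109.4]]
1.55 [[423.2, 220.1], [356.6, 242.9]] [[299.4, 106.7], [346.6, 108.4]]
1.6 [[425.3, 223.3], [358.4, 246.4]] [[300.0, 105.8], [346.9, 107.5]]
1.65 [[427.3, 226.7], [360.2, 250.0]] [[300.5, 105.1], [347.1, 106.8]]
1.7 [[429.4, 230.2], [362.0, 253.7]] [[301.1, 104.5], [347.4, 106.2]]
1.75 [[431.4, 233.8], [363.8, 257.6]] [[301.6, 104.1], [347.6, 105.7]]
1.8 [[433.3, 237.6], [365.6, 261.6]] [[302.1, 103.8], [347.9, 105.4]]
1.85 [[435.2, 241.4], [367.4, 265.6]] [[302.7, 103.6], [348.1, 105.3]]
obs scene (428.57142857142856, 229.28571428571428) (363.57142857142856, 251.42857142857144) side (301.3157894736842, 105.52631578947368) (347.10526315789474, 107.36842105263159)
```

```bash
sed -i 's/^PO=.*/PO=np.array([.5195,.0272,0]); PYAW=-.19/' h.py; cat >> h.py <<'E'
def rotp(phi):
    s,c=np.sin(phi),np.cos(phi)
    M=np.array([[-1,0,0],[0,c,-s],[0,-s,-c]]).T
    return R.from_matrix(R.from_euler("z",PYAW).as_matrix()@M).as_quat()
def face(th,r,x=-.053,off=0):
    return P(x,.08-r*np.cos(th)+(.0015+off)*np.sin(th),.0895+r*np.sin(th)+(.0015+off)*np.cos(th))
def phi(th): return min(.5,.42*th)
def rad(th): return .157+.02*th/1.85
E
python3 - <<'E'
from h import *
print(rotp(0),down(PYAW+np.pi))
for th in (1.85,1.6,1.3,1,.7,.4,.2,.05,0): print(th,face(th,rad(th)).round(3),np.round(robot.inverse_kinematics(face(th,rad(th)),rotp(phi(th))),2))
v=P(-.053,.20,.45); print(v,robot.inverse_kinematics(v,rotp(.5)))
v=face(1.85,rad(1.85),off=.03); print(v,robot.inverse_kinematics(v,rotp(.5)))
E
```

```text
[0.09485717 0.99549089 0.         0.        ] [0.09485717 0.99549089 0.         0.        ]
1.85 [0.492 0.165 0.259] [-1.07  0.55  0.65  1.91  0.09  1.09  0.88]
1.6 [0.484 0.122 0.264] [-1.04  0.51  0.67  1.97  0.12  1.05  0.91]
1.3 [0.474 0.072 0.255] [-1.    0.49  0.69  2.04  0.15  0.97  0.95]
1 [0.466 0.028 0.232] [-0.89  0.46  0.67  2.13  0.14  0.83  1.03]
0.7 [ 0.459 -0.007  0.197] [-0.73  0.44  0.6   2.21  0.05  0.66  1.18]
0.4 [ 0.455 -0.03   0.154] [-0.52  0.47  0.49  2.28 -0.11  0.49  1.4 ]
0.2 [ 0.453 -0.037  0.123] [-0.36  0.5   0.37  2.31 -0.24  0.39  1.57]
0.05 [ 0.453 -0.039  0.099] [-0.24  0.53  0.26  2.33 -0.35  0.32  1.71]
0 [ 0.453 -0.038  0.091] [-0.19  0.54  0.22  2.34 -0.39  0.29  1.75]
[0.50522555 0.23361037 0.45      ] [-1.13682479  0.43343091  0.66053184  1.55658907  0.12469399  1.55618992
  0.87872441]
[0.4974936  0.19340676 0.25096462] [-1.07963232  0.57928497  0.63173613  1.87071951  0.06410627  1.10822786
  0.8668802 ]
```

```bash
sed -i 's/min(.5,.42\*th)/min(.42,.42*th)/' h.py; python3 - <<'E'
from h import *
grasp(20)
robot.move_l(P(-.053,-.02,.45),rotp(0),feed=.35)
robot.move_l(P(-.053,.17,.45),rotp(.42),feed=.3); st()
h=robot.move_l(face(1.8,rad(1.8),off=.008),feed=.2,force_limit=8); print(h); st()
for n in("scene","side"):
    p=imaging.get_image(n); c=p["color"][150:400,260:500] if n=="scene" else p["color"][0:230,200:420]
    cv2.imwrite(f"pics/{n}8.png",cv2.resize(c,None,fx=2.4,fy=2.4,interpolation=cv2.INTER_CUBIC))
E
```

```text
{'t': 21.708, 'joint_positions': [-0.866, 0.328, 0.293, 1.61, 0.207, 1.518, 0.764], 'tool_pos': [0.5, 0.204, 0.448], 'eef_rot': [0.093, 0.973, -0.209, -0.021], 'force': [-0.011, -0.723, 0.49], 'opening': 0.0}
False
{'t': 22.833, 'joint_positions': [-0.809, 0.453, 0.281, 1.917, 0.213, 1.08, 0.714], 'tool_pos': [0.492, 0.164, 0.26], 'eef_rot': [0.093, 0.974, -0.207, -0.019], 'force': [-0.147, 0.31, -0.051], 'opening': -0.001}
```

View pics/scene8.png

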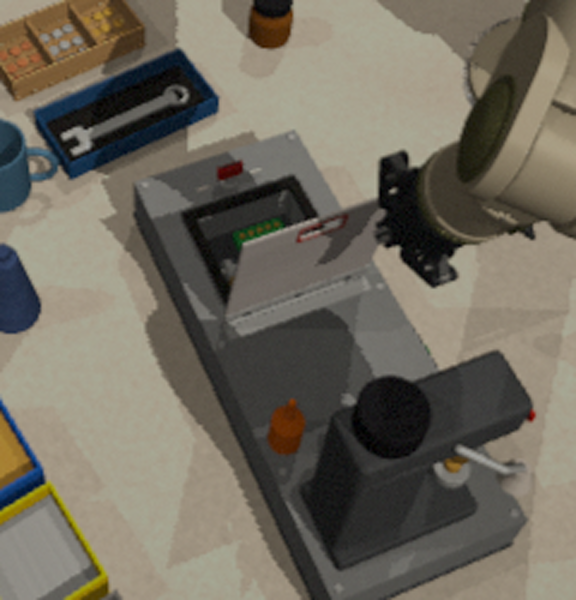

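View pics/side8.png

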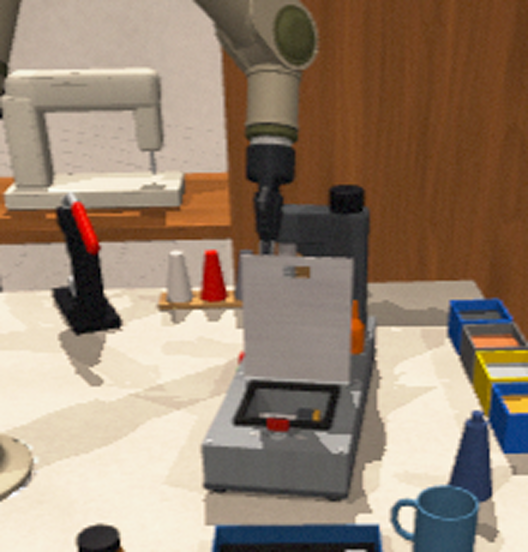

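```bash
python3 - <<'E'
from h import *
for th in (1.6,1.4,1.2,1.0,.8,.6,.4,.25,.15):
    h=robot.move_l(face(th,rad(th)),rotp(phi(th)),feed=.15,force_limit=15)
    o=robot.get_obs(); print(th,h,o["t"],np.round(o["tool_pos"]-face(th,rad(th)),4),np.round(o["force"],1))
    if h: break
for n in("scene","side"):
    p=imaging.get_image(n); c=p["color"][150:400,260:500] if n=="scene" else p["color"][0:230,200:420]
    cv2.imwrite(f"pics/{n}9.png",cv2.resize(c,None,fx=2.4,fy=2.4,interpolation=cv2.INTER_CUBIC))
E
```

```text
1.6 False 23.3667 [ 0.0001 -0.0002  0.0004] [ 0.2 -0.6 -0.6]
1.4 False 23.75 [ 0.      0.0002 -0.    ] [-0.2  0.6  0.8]
1.2 False 24.125 [0.0001 0.0005 0.    ] [0.3 1.1 0.2]
1.0 False 24.5 [0.0003 0.0008 0.0001] [ 0.4 -0.3 -0.4]
0.8 False 24.875 [0.0005 0.0004 0.0004] [ 0.6  0.1 -0.3]
0.6 False 25.2417 [0.0005 0.0006 0.0003] [ 1.6  0.6 -0.1]
0.4 False 25.6083 [0.0004 0.0006 0.0004] [-0.3 -0.3 -0. ]
0.25 False 25.9167 [0.0002 0.0004 0.0004] [-0.7  0.3 -0.4]
0.15 False 26.175 [0.     0.0002 0.0005] [-0.3 -0.6  0.2]
```

View pics/scene9.png

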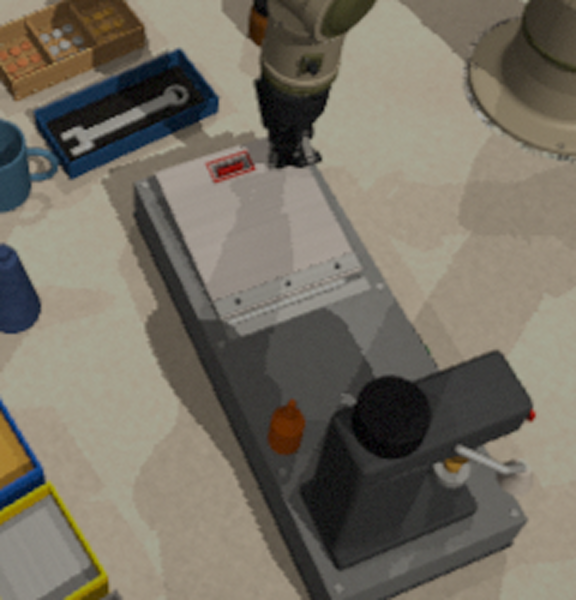

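View pics/side9.png

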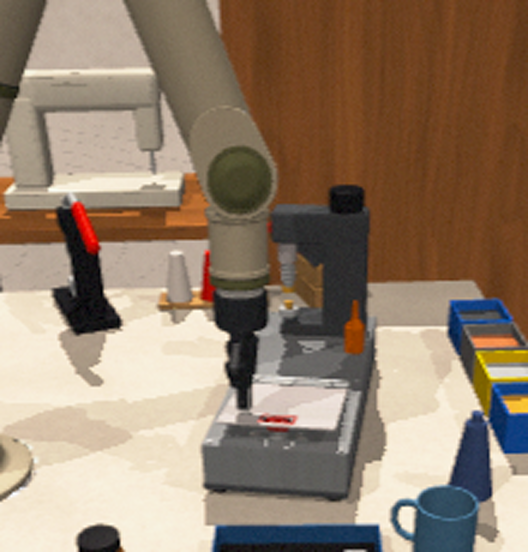

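```bash
python3 - <<'E'
from h import *
b=face(0,.157)
h=robot.move_l(face(.06,.157),rotp(0),feed=.06,force_limit=15); print(h); st()
z=.0985
while z>.078:
    h=robot.move_l([b[0],b[1],z],rotp(0),feed=.02)
    robot.hold(.1)
    o=robot.get_obs(); print(round(z,4),round(o["t"],2),np.round(o["tool_pos"],4),np.round(o["force"],1))
    if o["force"][2]>24: break
    z-=.001
p=imaging.get_image("scene"); cv2.imwrite("pics/scene10.png",cv2.resize(p["color"][130:330,270:450],None,fx=3,fy=3,interpolation=cv2.INTER_CUBIC))
p=imaging.get_image("side"); cv2.imwrite("pics/side10.png",cv2.resize(p["color"][110:230,260:400],None,fx=4,fy=4,interpolation=cv2.INTER_CUBIC))
o=robot.get_obs(); p=imaging.get_image("wrist"); cv2.imwrite("pics/w10.png",p["color"])
E
```

```text
False
{'t': 26.667, 'joint_positions': [-0.037, 0.509, -0.006, 2.32, 0.013, 0.313, 1.326], 'tool_pos': [0.453, -0.038, 0.101], 'eef_rot': [0.095, 0.995, -0.0, -0.0], 'force': [0.239, 0.179, -0.323], 'opening': 0.001}
0.0985 27.02 [ 0.4531 -0.0381  0.0987] [-0.2  0.6  0. ]
0.0975 27.37 [ 0.4529 -0.0384  0.0975] [ 0.3 -0.2  0.8]
0.0965 27.72 [ 0.4528 -0.0385  0.0965] [ 0.4 -0.8 -0.9]
0.0955 28.07 [ 0.4528 -0.0385  0.0955] [ 0.3 -0.   1. ]
0.0945 28.42 [ 0.4529 -0.0385  0.0945] [-0.7 -1.5  3.1]
0.0935 28.77 [ 0.4529 -0.0385  0.0935] [-1.2 -1.4  4. ]
0.0925 29.12 [ 0.4529 -0.0385  0.0926] [-1.5 -2.   6.7]
0.0915 29.47 [ 0.4528 -0.0386  0.0916] [-1.4 -1.2  6.4]
0.0905 29.82 [ 0.4529 -0.0386  0.091 ] [-2.5 -1.2 12.9]
0.0895 30.17 [ 0.4529 -0.0386  0.0907] [-5.2 -1.2 27.7]
```

View pics/scene10.png

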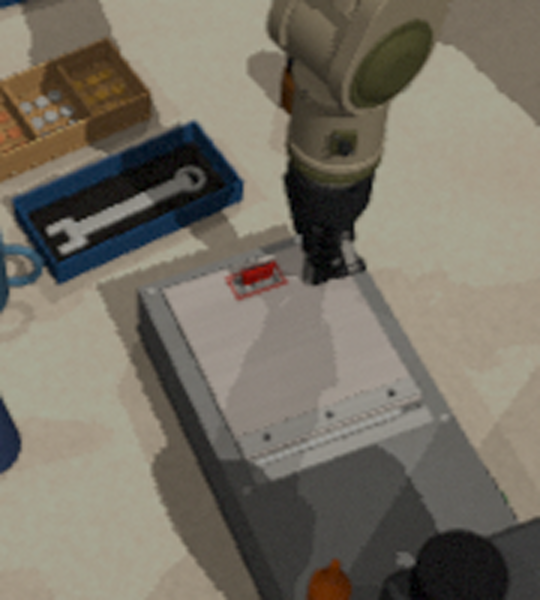

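View pics/side10.png

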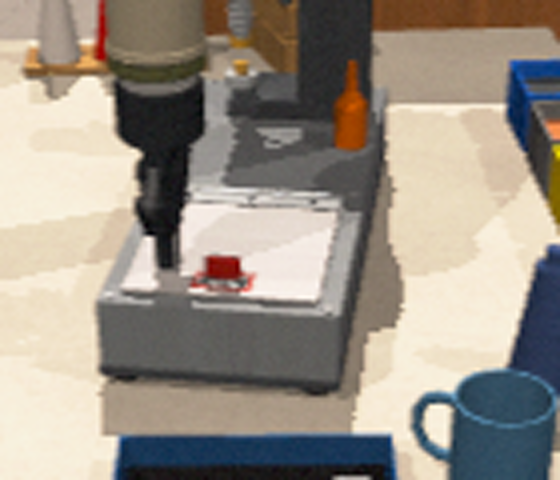

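View pics/w10.png

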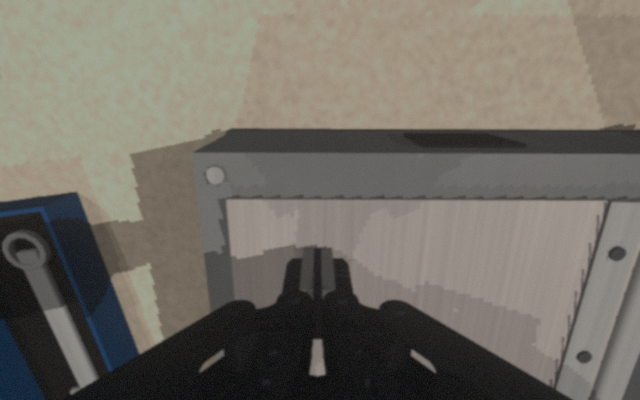

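```bash
python3 - <<'E'
from h import *
for i in range(4):
    robot.hold(.25); o=robot.get_obs(); print(round(o["t"],2),np.round(o["tool_pos"],4),np.round(o["force"],1))
job.job_done()
E
```

```text
30.57 [ 0.4529 -0.0385  0.0906] [-4.9 -1.8 27.3]
30.82 [ 0.4529 -0.0385  0.0907] [-5.  -1.5 26.7]
31.07 [ 0.4529 -0.0386  0.0907] [-4.1 -0.9 27. ]
31.32 [ 0.4529 -0.0386  0.0907] [-5.2 -0.7 27.3]
the job is handed in; nothing more can be done
```

The job is finished and handed in at about 31 s. The gripper is still pressing the cover home; the hand-in gave no verdict.

- **Spanner:** I put it in the blue tray nearest the robot's base and let go. It lies flat and close to centred.
- **Wing:** I turned it by pinching it. A picture after release showed it at the press's x direction, in line with the white marks.
- **Cover:** I swung it down from behind, and the wing came through the slot. The pressing point stopped hard at 90.7 mm, where the fully home height is 91 mm. The gripper held a steady push of about 27 N for the last second before hand-in. I judged it home from that height and the hard stop, because the cover's angle can't be read directly.
- **Bystanders:** none were touched, and in the pictures they stand where they were.

**Disagreement:** the wing's axis turned out about 4 mm from where the camera images had placed it. That pushed sideways on the gripper with about 17 N while it turned the wing. I eased this off before letting go and shifted the press position by about 3 mm before closing the cover.

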